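# Slide an exhaust flange along the rail into the corner of a magnetic chuck

## Task

Set the square four-bolt exhaust flange on the magnetic chuck ready for grinding: pushing with the fingertips, first bring it straight over until it lies flush against the long back rail, then, keeping it against the rail, slide it along into the corner until it is also hard up against the end stop, and leave it seated there. Only slide it flat on the chuck, never grip, lift or tip it, and do not disturb the bush and bolt standing on the chuck or the other parts lying around it.

Things in the scene. Friction and masses are not known exactly. Their poses are not given: they have to be found in the camera images.
- flange: Square steel plate 84 x 84 x 12 mm, round 50 mm bore through its middle, a 10 mm bolt hole in each corner, about 0.45 kg; lies loose on the chuck (magnet off, it slides). Origin: centre of its underside, in the bore; x, y parallel to its sides, z up. Starts 10 to 45 mm off the rail, over 110 mm short of the end stop, turned up to 0.3 rad. Fingertips fit into the bore, which is open to the chuck's face.
- chuck: Fixed magnetic chuck: grey block 150 mm (its x) by 300 mm (its y) by 50 mm high, thin brass lines across its flat top. Origin: centre of its underside; x points away from the robot to the back rail, y along the rail to the end stop, z up. A switch lever sticks out of the -y end.
- corner (a point): Inner corner of back rail and end stop, at the chuck's top face (50 mm above the bench); axes as the chuck's. The rail's face is the plane x = 0 and runs 296 mm in -y; the stop's is y = 0 and runs 128 mm in -x. Both are fixed bars 10 mm thick, standing 9 mm above the face. The seated flange has its origin at x = -42, y = -42, z = 0 mm here.
- bush: Bronze bush, a short tube 32 mm across and 36 mm high, standing on the chuck near its front edge (away from the rail), on the end stop's half. Origin: centre of its underside. Leave it alone.
- bolt: Steel hexagon bolt standing on its head on the chuck near the front edge, close to the end stop; head 23 mm across, 55 mm high. Origin: centre of its underside. Leave it alone.
- port_flange: Two-bolt exhaust port flange, a 66 mm ring with two ears, 120 mm long (its y) and 10 mm thick, lying on the bench beyond the end stop. Origin: centre of its underside. Not the one to move.
- piston: Aluminium piston, 81 mm across and 60 mm high, standing on the bench beyond the chuck's lever end. Origin: centre of its underside. Leave it alone.
- cam_gear: Toothed cam gear with blue spokes, 102 mm across and 22 mm high, lying on the bench behind the rail. Origin: centre of its underside. Leave it alone.
- spanner: Steel spanner 160 mm long, lying on the bench behind the rail. Origin: its middle, underside. Leave it alone.
- grease_tin: Green tin, 68 mm across and 75 mm high, standing on the bench at the robot's left. Origin: centre of its underside. Leave it alone.

How it is judged:
By the outcome, as a careful person would: the job done as asked, in the order asked, and still so for the second after the job is handed in, with the robot touching nothing.
It also fails if it takes over 50 s, if anything falls off the work surface, if the arm or the gripper's body presses on something with over 40 N, if the wrist force passes 120 N, or if a joint passes its speed limit or range.

## Robot

A 7-joint arm with a two-finger parallel gripper is mounted at the origin on the work surface. World frame = base frame: x ahead of the robot, y to its left, z up, the work surface at z = 0. Lengths are in m, angles in rad, forces in N, time in s.
With the tool pointing down it reaches from about 0.35 to 0.9 m from the base axis. Payload 8.1 kg.
Tool frame: the origin (TCP) lies midway between the tips of the shut fingers; the grasp point (between the pads) lies 19 mm behind it; z points along the fingers, y is the line along which they close (so a half turn about z gives the same grasp; the last joint's range is limited). The gripper opens to 85 mm and grips with 20 to 120 N. Pads are 22 mm wide; open, the fingers measure 114 mm over their backs; the gripper's body (76 mm by 85 mm) begins 54 mm behind the grasp point. The pads swing forward as they close: fully open they stand 13 mm farther back than shut.
Start: joints at [1.066, 0.434, 0.025, 1.573, -0.012, 1.134, -0.075], TCP at [0.244, -0.575, 0.231] pointing down, gripper open.
Joint ranges: [-2.62, 2.62], [-0.44, 2.09], [-1.27, 1.32], [0.08, 2.57], [-1.32, 4.46], [0.12, 2], [-2.74, 2.74]. Speed limits (rad/s): [2.22, 2.22, 3.01, 3.01, 3.14, 3.14, 3.14].

## Interface

Orientations are given as a unit quaternion [x, y, z, w].
In Python, from bench import sense, imaging, env gives the robot as it stands.
- The arm moves only by the tool apply_moves, never from a script. Its argument "moves" is a list that holds one entry, the list of rows, each a list of 7 numbers: the turn, a rotation vector about the world's x, y, z in rad, then the shift along the world's x, y, z in mm, then the opening in per cent of the stroke, from 0 (shut) to 100 (fully open). In form: [[[ax, ay, az, x, y, z, jaw], ...]]. A call has 1 to 20 rows; each row shifts and turns the commanded pose from where the row before left it; what a row does not reach is not made up. A row lasts 1/10 s, in which the tool goes at most 50 mm and 8.59 degrees, less where a joint would pass 70% of its speed; a pose out of reach is approached as far as the arm can. A call is refused whole if a number of a shift passes 50 or a number of a turn 0.15, either way. A call with a gripper value outside its range is refused whole. The fingers move at their own pace and stop on an object; "grip_force" is the grip in N (left out, the last holds). Time passes only in rows, so rows that do not move let the fingers close. It gives the time, the measured TCP pose, the force, the opening and the grip force at its end, in the units of the state.
- sense(): the state, without advancing time (a new reading comes with each control period).
- imaging.read_camera(name): name is "side" or "top" or "wrist"; returns (picture, depth): 420x560x3 uint8, red, green, blue; 420x560 float32, m along the optical axis (not along the pixel's ray), 0 where there is no reading.
- imaging.get_calibration(name): a dict with "intrinsics" (3x3 intrinsics, pixels), "R" (3x3) and "t" (3): a world point X has camera coordinates R X + t; the wrist camera has in their place "mount" (4x4, takes a point from camera to tool coordinates, whose origin is the TCP and whose axes are the flange's). Camera axes: x right, y down, z forward; pixel columns grow to the right and rows downward; lengths in m; the calibration is good to about 2 mm. A picture is of the moment at which its call begins: read the wrist's pose just before it. get_calibration takes no time and is no camera call.
- env.finish_job(): hands the job in; it is judged then, once.
The state is a dict: "time_s": time; "joint_pos": joint angles; "joint_velocities": joint speeds; "joint_efforts": joint torques, N m; "tcp_pos": TCP position; "tcp_rot": TCP orientation; "force": force on the tool from outside, world axes, zero at the start; "wrist_torque": the same for the moment, N m; "opening": finger opening in m; "grip_force": force on a finger pad.
Only numpy, scipy, OpenCV 4.12 (cv2) and the standard library are available. Lean on these libraries where they do the work, as an engineer would, in place of code of your own. Each camera call takes 0.05 s, during which the arm holds its last target. There are 200 camera calls.

## Working session

There is one attempt and no reset: what is moved stays moved. The work goes in short steps, Python scripts to look and compute and a tool call to move; the robot and the scene stay as the last step left them, time stands still between calls to the robot, and variables do not carry over. Pictures are saved under pics/ and viewed, at most 10 in all, crops included, and the job is handed in when it is done.

Besides the shell and the picture viewer there is one more tool, called by a JSON object that holds its "method" and its "body", one argument or row to a line. apply_moves: Moves the arm, as the interface text tells. Its arguments: {"type":"object","properties":{"moves":{"type":"array"},"grip_force":{"type":"number"}},"required":["moves"]}

```bash
mkdir -p pics; ls; cat > h.py <<'E'
import numpy as np, cv2
from bench import sense, imaging, env
def shot(n,f):
    p,d=imaging.read_camera(n); np.savez(f'/tmp/{f}.npz',p=p,d=d); cv2.imwrite(f'pics/{f}.png',p[:,:,::-1]); return p,d
def cast(n,uv,z):
    c=imaging.get_calibration(n);K,R,t=map(np.array,(c['intrinsics'],c['R'],c['t']))
    uv=np.atleast_2d(uv).astype(float);r=np.c_[uv,np.ones(len(uv))]@np.linalg.inv(K).T@R
    o=-R.T@t; return o+r*((z-o[2])/r[:,2])[:,None]
E
python3 - <<'E'
from h import *
shot('top','top1'); shot('side','side1')
s=sense(); print(s['time_s'],s['tcp_pos'],s['tcp_rot'],s['opening'])
E
```

```text
pics
0.1 [ 0.24419203 -0.57482134  0.23059151] [ 9.79894420e-01  1.99515390e-01 -2.07804682e-04 -7.00675672e-04] 0.08510640494136772
```

View pics/top1.png

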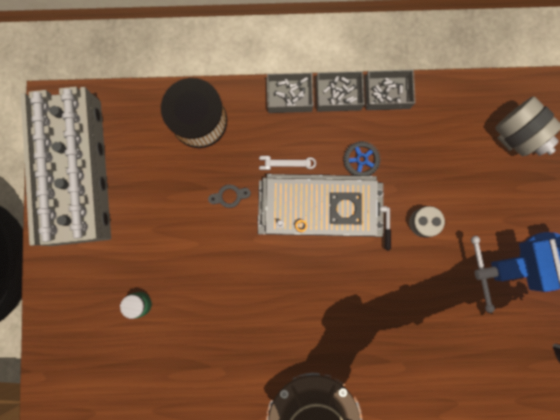

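View pics/side1.png

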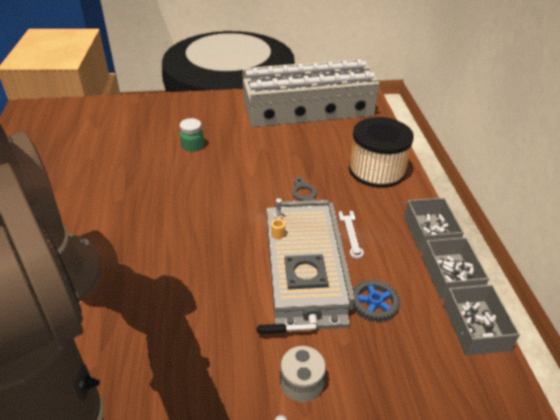

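The top picture shows the chuck at about (320,206), with the corner at about (266,181), the flange at (346,208), the bush at (300,225) and the bolt at (279,223). Image up is +x and left is +y. Next I'll get coarse positions, then look with the wrist camera.

```bash
python3 - <<'E'
from h import *
np.set_printoptions(precision=4,suppress=True)
print(cast('top',[[266,181],[378,181],[346,208],[300,225],[279,223]],[.05]))
c=imaging.get_calibration('wrist');print(c)
E
```

```text
[[ 0.6516  0.1114  0.05  ]
 [ 0.6432 -0.1929  0.05  ]
 [ 0.5719 -0.1031  0.05  ]
 [ 0.5292  0.0227  0.05  ]
 [ 0.5362  0.0791  0.05  ]]
{'intrinsics': array([[291.0874,   0.    , 278.8328],
       [  0.    , 291.0874, 210.0478],
       [  0.    ,   0.    ,   1.    ]]), 'mount': array([[-0.0003, -0.9634, -0.2682,  0.0697],
       [ 1.    , -0.0004,  0.0003,  0.0004],
       [-0.0004, -0.2682,  0.9634, -0.1431],
       [ 0.    ,  0.    ,  0.    ,  1.    ]])}
```

{"method": "apply_moves", "body": {
  "moves": [
    [[0,0,-0.0216,15.5,28.5,0.5,100],[0,0,-0.0216,15.5,28.5,0.5,100],[0,0,-0.0216,15.5,28.5,0.5,100],[0,0,-0.0216,15.5,28.5,0.5,100],[0,0,-0.0216,15.5,28.5,0.5,100],[0,0,-0.0216,15.5,28.5,0.5,100],[0,0,-0.0216,15.5,28.5,0.5,100],[0,0,-0.0216,15.5,28.5,0.5,100],[0,0,-0.0216,15.5,28.5,0.5,100],[0,0,-0.0216,15.5,28.5,0.5,100],[0,0,-0.0216,15.5,28.5,0.5,100],[0,0,-0.0216,15.5,28.5,0.5,100],[0,0,-0.0216,15.5,28.5,0.5,100],[0,0,-0.0216,15.5,28.5,0.5,100],[0,0,-0.0216,15.5,28.5,0.5,100],[0,0,-0.0216,15.5,28.5,0.5,100],[0,0,-0.0216,15.5,28.5,0.5,100],[0,0,-0.0216,15.5,28.5,0.5,100],[0,0,-0.0216,15.5,28.5,0.5,100],[0,0,0,0,0,0,100]]
  ]
}}

```text
time_s: 2.1
tcp_pos: [0.5403, -0.0286, 0.2405]
tcp_rot: [1.0, -0.001, 0.0, -0.001]
force: [-0.0, 0.5, -0.6]
opening: 0.0855
grip_force: 0.0
```

```bash
cat >> h.py <<'E'
from scipy.spatial.transform import Rotation as Ro
def wshot(f):
    s=sense(); T=np.eye(4);T[:3,:3]=Ro.from_quat(s['tcp_rot']).as_matrix();T[:3,3]=s['tcp_pos']
    p,d=shot('wrist',f); M=T@np.array(imaging.get_calibration('wrist')['mount']); np.save(f'/tmp/{f}_M.npy',M); print(s['time_s'],s['tcp_pos'],s['tcp_rot'],s['force']); return p,d,M
def wcast(M,uv,z):
    K=np.array(imaging.get_calibration('wrist')['intrinsics'])
    uv=np.atleast_2d(uv).astype(float);r=np.c_[uv,np.ones(len(uv))]@np.linalg.inv(K).T@M[:3,:3].T
    o=M[:3,3]; return o+r*((z-o[2])/r[:,2])[:,None]
E
python3 - <<'E'
from h import *
wshot('w1')
E
```

```text
2.1 [ 0.54025691 -0.02856524  0.24052856] [ 9.99998110e-01 -1.47880614e-03  1.76577922e-04 -1.24957949e-03] [-0.04918201  0.51680552 -0.60368297]
```

View pics/w1.png

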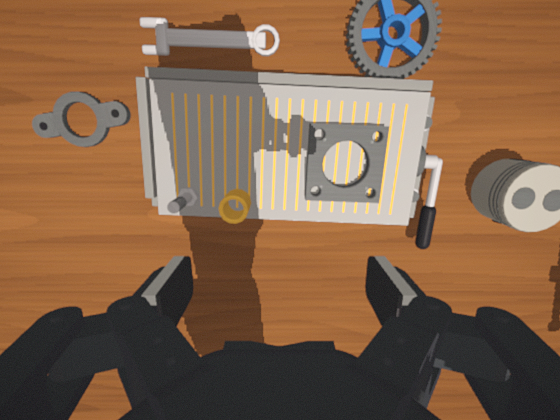

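The wrist picture shows the whole chuck: the flange's bore is at about (345,162), the rail runs along the top edge (150,75)–(432,86), the end stop is at (147,135), and the bush is at (234,206). I'll zoom in to read the edges.

```bash
python3 - <<'E'
from h import *
p=cv2.imread('pics/w1.png'); cv2.imwrite('pics/w1c.png',cv2.resize(p[60:235,130:440],(775,437),interpolation=cv2.INTER_CUBIC))
d=np.load('/tmp/w1.npz')['d'];M=np.load('/tmp/w1_M.npy')
K=np.array(imaging.get_calibration('wrist')['intrinsics'])
v,u=np.mgrid[:420,:560];P=(np.stack([u,v,np.ones_like(u)],-1)@np.linalg.inv(K).T)*d[...,None]
W=P@M[:3,:3].T+M[:3,3]; z=W[...,2]
for c in (200,270,420): print(c,[(r,round(float(z[r,c])*1000,1),round(float(W[r,c,0])*1000,1)) for r in range(64,104,2)])
for r in (110,180): print(r,[(c,round(float(z[r,c])*1000,1),round(float(W[r,c,1])*1000,1)) for c in range(130,176,2)])
m=((abs(z-.062)<.004)&(u>290)&(u<400)&(v>105)&(v<215)).astype(np.uint8)
cs,h=cv2.findContours(m,cv2.RETR_CCOMP,cv2.CHAIN_APPROX_NONE)
for c in cs:
  if cv2.contourArea(c)>600: print(cv2.contourArea(c),cv2.minAreaRect(c), wcast(M,cv2.minAreaRect(c)[0],.062))
E
```

```text
200 [(64, 1.7, 685.3), (66, 1.3, 683.1), (68, 0.6, 681.1), (70, 59.6, 668.3), (72, 60.2, 666.3), (74, 59.8, 664.5), (76, 59.9, 662.6), (78, 59.5, 660.8), (80, 57.7, 659.1), (82, 50.6, 658.3), (84, 51.3, 656.2), (86, 50.7, 654.3), (88, 50.5, 652.4), (90, 51.6, 650.2), (92, 50.6, 648.4), (94, 50.8, 646.4), (96, 50.2, 644.4), (98, 49.6, 642.5), (100, 50.2, 640.4), (102, 49.9, 638.4)]
270 [(64, 1.2, 685.0), (66, -0.2, 683.1), (68, 0.3, 680.8), (70, 0.8, 678.5), (72, 0.3, 676.4), (74, 59.7, 664.2), (76, 58.5, 662.5), (78, 59.5, 660.5), (80, 60.0, 658.5), (82, 59.3, 656.7), (84, 53.4, 655.6), (86, 51.0, 654.0), (88, 50.7, 652.1), (90, 51.5, 650.0), (92, 50.5, 648.1), (94, 51.2, 646.1), (96, 51.1, 644.1), (98, 51.6, 642.0), (100, 49.9, 640.2), (102, 51.8, 638.0)]
420 [(64, 10.4, 682.6), (66, 18.7, 678.9), (68, 18.4, 676.8), (70, 0.6, 677.9), (72, 2.0, 675.5), (74, 0.7, 673.5), (76, 0.5, 671.3), (78, -0.3, 669.2), (80, 59.4, 658.1), (82, 59.4, 656.2), (84, 59.5, 654.2), (86, 59.8, 652.3), (88, 59.9, 650.3), (90, 58.9, 648.5), (92, 51.5, 647.4), (94, 50.9, 645.5), (96, 50.7, 643.5), (98, 49.4
[... 533 characters left out ...]
2, 1.2, 167.2), (134, 0.4, 164.9), (136, 0.1, 162.4), (138, 0.4, 159.7), (140, 1.0, 156.7), (142, 1.0, 154.0), (144, 58.9, 124.1), (146, 59.1, 121.7), (148, 59.5, 119.3), (150, 59.9, 116.9), (152, 58.2, 115.3), (154, 53.9, 115.0), (156, 49.6, 114.5), (158, 49.6, 112.2), (160, 49.8, 109.8), (162, 50.4, 107.3), (164, 49.8, 105.2), (166, 48.6, 103.3), (168, 49.8, 100.5), (170, 51.3, 97.6), (172, 51.2, 95.4), (174, 49.2, 93.8)]
5792.0 ((346.22760009765625, 163.13104248046875), (79.50962829589844, 78.45262908935547), 3.3664605617523193) [[ 0.57373078 -0.10185886  0.062     ]]
1691.5 ((345.0, 164.00001525878906), (45.25482940673828, 48.08325958251953), 45.0) [[ 0.57278691 -0.1005677   0.062     ]]
```

View pics/w1c.png

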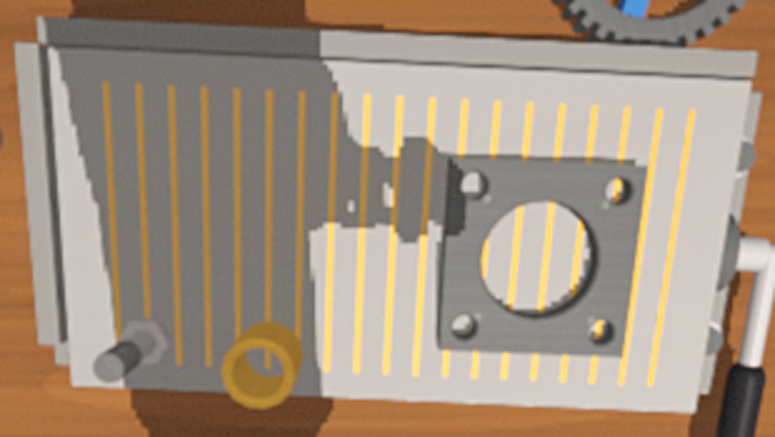

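{"method": "apply_moves", "body": {
  "moves": [
    [[0,0,-0.006,4.1,-9.1,-15,0],[0,0,-0.006,4.1,-9.1,-15,0],[0,0,-0.006,4.1,-9.1,-15,0],[0,0,-0.006,4.1,-9.1,-15,0],[0,0,-0.006,4.1,-9.1,-15,0],[0,0,-0.006,4.1,-9.1,-15,0],[0,0,-0.006,4.1,-9.1,-15,0],[0,0,0,4.1,-9.1,-15,0],[0,0,0,0,0,0,0],[0,0,0,0,0,0,0],[0,0,0,0,0,0,0],[0,0,0,0,0,0,0]]
  ]
}}

```text
time_s: 3.35
tcp_pos: [0.5722, -0.106, 0.1217]
tcp_rot: [1.0, -0.025, 0.001, -0.0]
force: [-0.6, -0.2, 0.1]
opening: 0.0003
grip_force: 0.0
```

```bash
python3 - <<'E'
from h import *
wshot('w2')
E
```

```text
3.35 [ 0.57216013 -0.10597434  0.12165605] [ 9.99689189e-01 -2.49209888e-02  6.84317643e-04 -3.87307878e-05] [-0.55482866 -0.2066356   0.08966907]
```

View pics/w2.png

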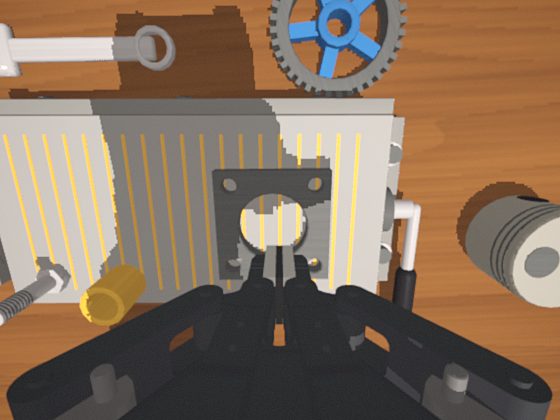

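The bore is centred near (273,223), the flange is almost parallel to the rail, and the shut fingertips are near (280,250).

```bash
python3 - <<'E'
from h import *
M=np.load('/tmp/w2_M.npy')
print(wcast(M,[[240,223],[307,223],[273,193],[213,169],[331,169]],.062))
print(wcast(M,[[20,113],[380,113]],.059))
E
```

```text
[[ 0.57708901 -0.07739766  0.062     ]
 [ 0.57463676 -0.12637698  0.062     ]
 [ 0.59826799 -0.10276579  0.062     ]
 [ 0.61738216 -0.06201487  0.062     ]
 [ 0.61327194 -0.14401252  0.062     ]]
[[ 0.66092389  0.06403731  0.059     ]
 [ 0.64880423 -0.1774791   0.059     ]]
```

{"method": "apply_moves", "body": {
  "moves": [
    [[0,0,0,0.5,2,-10,0],[0,0,0,0.5,2,-10,0],[0,0,0,0,0,-10,0],[0,0,0,0,0,-10,0],[0,0,0,0,0,-10,0],[0,0,0,0,0,-10,0],[0,0,0,0,0,-5.5,0],[0,0,0,0,0,0,0],[0,0,0,0,0,0,0]]
  ]
}}

```text
time_s: 4.3
tcp_pos: [0.5728, -0.1026, 0.0554]
tcp_rot: [1.0, -0.025, 0.0, 0.0]
force: [-0.1, -0.4, 0.2]
opening: -0.0004
grip_force: 0.0
```

{"method": "apply_moves", "body": {
  "moves": [
    [[0,0,0,3,-0.15,0,0],[0,0,0,3,-0.15,0,0],[0,0,0,3,-0.15,0,0],[0,0,0,3,-0.15,0,0],[0,0,0,3,-0.15,0,0],[0,0,0,3,-0.15,0,0],[0,0,0,3,-0.15,0,0]]
  ]
}}

```text
time_s: 5.0
tcp_pos: [0.5935, -0.1036, 0.0552]
tcp_rot: [1.0, -0.025, -0.0, 0.0]
force: [-2.5, 0.2, 1.2]
opening: -0.0004
grip_force: 1.3
```

{"method": "apply_moves", "body": {
  "moves": [
    [[0,0,0,2,-0.1,0,0],[0,0,0,2,-0.1,0,0],[0,0,0,2,-0.1,0,0],[0,0,0,2,-0.1,0,0],[0,0,0,2,-0.1,0,0],[0,0,0,2,-0.1,0,0],[0,0,0,2,-0.1,0,0],[0,0,0,2,-0.1,0,0],[0,0,0,2,-0.1,0,0],[0,0,0,2,-0.1,0,0],[0,0,0,2,-0.1,0,0],[0,0,0,1,0,0,0]]
  ]
}}

```text
time_s: 6.2
tcp_pos: [0.617, -0.1047, 0.0554]
tcp_rot: [1.0, -0.025, 0.0, -0.0]
force: [-2.0, 0.5, -1.1]
opening: 0.0003
grip_force: 0.9
```

```bash
python3 - <<'E'
from h import *
wshot('w3')
E
```

```text
6.2 [ 0.61699053 -0.10466469  0.05535153] [ 9.99679197e-01 -2.53276657e-02  1.06932588e-04 -3.92670279e-06] [-2.02233792  0.45417229 -1.07234518]
```

View pics/w3.png

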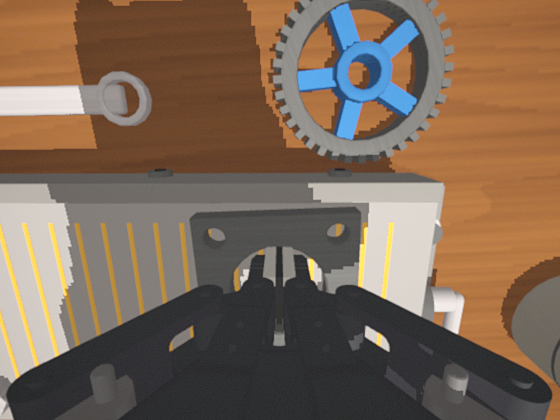

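The flange's far edge runs from (191,213) to (360,207), and the rail's face is at row 203. That leaves a gap of a few mm and a slight turn, so I'll keep pushing gently.

{"method": "apply_moves", "body": {
  "moves": [
    [[0,0,0,1,0,0,0],[0,0,0,1,0,0,0],[0,0,0,1,0,0,0],[0,0,0,1,0,0,0],[0,0,0,0,0,0,0]]
  ]
}}

```text
time_s: 6.75
tcp_pos: [0.6209, -0.1047, 0.0553]
tcp_rot: [1.0, -0.025, 0.0, 0.0]
force: [-1.1, 0.4, -1.1]
opening: 0.0001
grip_force: 0.6
```

{"method": "apply_moves", "body": {
  "moves": [
    [[0,0,0,1,0,0,0],[0,0,0,1,0,0,0],[0,0,0,0,0,0,0]]
  ]
}}

```text
time_s: 7.05
tcp_pos: [0.6223, -0.1045, 0.0552]
tcp_rot: [1.0, -0.025, -0.0, -0.0]
force: [-4.9, 0.2, 1.7]
opening: -0.0
grip_force: 2.2
```

{"method": "apply_moves", "body": {
  "moves": [
    [[0,0,0,1,0,0,0],[0,0,0,0,0,0,0]]
  ]
}}

```text
time_s: 7.25
tcp_pos: [0.6228, -0.1045, 0.0552]
tcp_rot: [1.0, -0.025, -0.001, -0.0]
force: [-6.2, 1.5, 1.6]
opening: 0.0001
grip_force: 3.0
```

{"method": "apply_moves", "body": {
  "moves": [
    [[0,0,0,1,0,0,0],[0,0,0,0,0,0,0]]
  ]
}}

```text
time_s: 7.45
tcp_pos: [0.6229, -0.1045, 0.0551]
tcp_rot: [1.0, -0.025, -0.002, -0.0]
force: [-10.6, 1.2, 6.7]
opening: 0.0002
grip_force: 4.7
```

```bash
python3 - <<'E'
from h import *
wshot('w4')
E
```

```text
7.45 [ 0.62285781 -0.10448878  0.05506186] [ 9.99677274e-01 -2.53393561e-02 -1.80583544e-03 -6.13751751e-05] [-10.61066601   1.21056127   6.65167407]
```

View pics/w4.png

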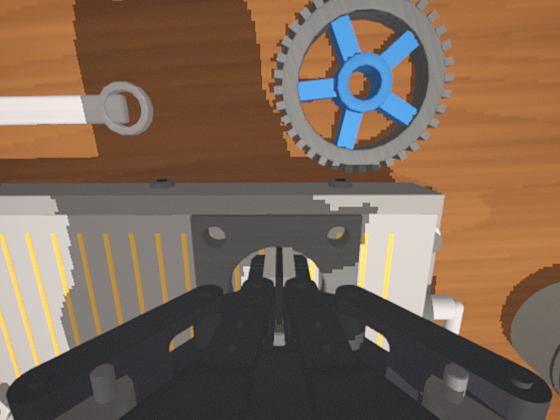

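It's flush: both far corners sit at row 215, on the rail's face. Now I'll slide it along the rail with a light bias.

{"method": "apply_moves", "body": {
  "moves": [
    [[0,0,0,-0.8,2,0,0],[0,0,0,0.1,2,0,0],[0,0,0,0.1,2,0,0],[0,0,0,0.1,2,0,0],[0,0,0,0.1,2,0,0],[0,0,0,0.1,2,0,0]]
  ]
}}

```text
time_s: 8.1
tcp_pos: [0.6233, -0.0949, 0.055]
tcp_rot: [1.0, -0.026, -0.001, 0.001]
force: [-5.8, -5.0, 1.1]
opening: 0.0001
grip_force: 3.2
```

{"method": "apply_moves", "body": {
  "moves": [
    [[0,0,0,0.1,2,0,0],[0,0,0,0.1,2,0,0],[0,0,0,0.1,2,0,0],[0,0,0,0.1,2,0,0],[0,0,0,0.1,2,0,0],[0,0,0,0.1,2,0,0]]
  ]
}}

```text
time_s: 8.7
tcp_pos: [0.6239, -0.0829, 0.055]
tcp_rot: [1.0, -0.026, -0.001, 0.001]
force: [-5.3, -5.6, 0.9]
opening: 0.0002
grip_force: 3.3
```

{"method": "apply_moves", "body": {
  "moves": [
    [[0,0,0,0.15,3,0,0],[0,0,0,0.15,3,0,0],[0,0,0,0.15,3,0,0],[0,0,0,0.15,3,0,0],[0,0,0,0.15,3,0,0],[0,0,0,0.15,3,0,0],[0,0,0,0.15,3,0,0],[0,0,0,0.15,3,0,0],[0,0,0,0.15,3,0,0],[0,0,0,0.15,3,0,0]]
  ]
}}

```text
time_s: 9.7
tcp_pos: [0.6253, -0.053, 0.0549]
tcp_rot: [1.0, -0.026, -0.001, 0.001]
force: [-6.0, -5.9, 2.7]
opening: -0.0
grip_force: 3.5
```

{"method": "apply_moves", "body": {
  "moves": [
    [[0,0,0,0.15,3,0,0],[0,0,0,0.15,3,0,0],[0,0,0,0.15,3,0,0],[0,0,0,0.15,3,0,0],[0,0,0,0.15,3,0,0],[0,0,0,0.15,3,0,0],[0,0,0,0.15,3,0,0],[0,0,0,0.15,3,0,0],[0,0,0,0.15,3,0,0],[0,0,0,0.15,3,0,0],[0,0,0,0.15,3,0,0],[0,0,0,0.15,3,0,0],[0,0,0,0.15,3,0,0],[0,0,0,0.15,3,0,0],[0,0,0,0.15,3,0,0]]
  ]
}}

```text
time_s: 11.2
tcp_pos: [0.6274, -0.0081, 0.0549]
tcp_rot: [1.0, -0.026, -0.001, 0.001]
force: [-7.5, -5.8, 2.9]
opening: -0.0002
grip_force: 3.8
```

```bash
python3 - <<'E'
from h import *
wshot('w5')
E
```

```text
11.2 [ 0.62744492 -0.00805004  0.05488806] [ 0.99965398 -0.02623762 -0.00128594  0.0013616 ] [-7.48375207 -5.84674321  2.87755479]
```

View pics/w5.png

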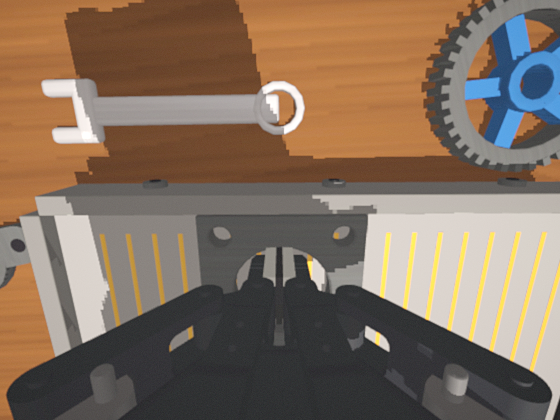

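The flange is flush, with its leading edge at column 197 and the stop at about column 58–62, so roughly 70 mm remain.

{"method": "apply_moves", "body": {
  "moves": [
    [[0,0,0,0.14,3,0,0],[0,0,0,0.14,3,0,0],[0,0,0,0.14,3,0,0],[0,0,0,0.14,3,0,0],[0,0,0,0.14,3,0,0],[0,0,0,0.14,3,0,0],[0,0,0,0.14,3,0,0],[0,0,0,0.14,3,0,0],[0,0,0,0.14,3,0,0],[0,0,0,0.14,3,0,0],[0,0,0,0.14,3,0,0],[0,0,0,0.14,3,0,0],[0,0,0,0.14,3,0,0],[0,0,0,0.14,3,0,0],[0,0,0,0.14,3,0,0],[0,0,0,0.14,3,0,0],[0,0,0,0.14,3,0,0],[0,0,0,0.14,3,0,0],[0,0,0,0.14,3,0,0],[0,0,0,0.14,3,0,0]]
  ]
}}

```text
time_s: 13.25
tcp_pos: [0.6303, 0.0521, 0.0548]
tcp_rot: [1.0, -0.026, -0.001, 0.001]
force: [-6.0, -6.1, 2.7]
opening: -0.0001
grip_force: 3.9
```

{"method": "apply_moves", "body": {
  "moves": [
    [[0,0,0,0.05,1,0,0],[0,0,0,0.05,1,0,0],[0,0,0,0.05,1,0,0],[0,0,0,0.05,1,0,0],[0,0,0,0.05,1,0,0],[0,0,0,0.05,1,0,0]]
  ]
}}

```text
time_s: 13.85
tcp_pos: [0.6306, 0.058, 0.0549]
tcp_rot: [1.0, -0.026, -0.001, 0.001]
force: [-5.9, -5.7, 2.1]
opening: 0.0
grip_force: 3.9
```

{"method": "apply_moves", "body": {
  "moves": [
    [[0,0,0,0.05,1,0,0],[0,0,0,0.05,1,0,0],[0,0,0,0.05,1,0,0],[0,0,0,0.05,1,0,0]]
  ]
}}

```text
time_s: 14.25
tcp_pos: [0.6308, 0.062, 0.0548]
tcp_rot: [1.0, -0.026, -0.001, 0.001]
force: [-5.9, -6.6, 2.6]
opening: 0.0002
grip_force: 4.0
```

{"method": "apply_moves", "body": {
  "moves": [
    [[0,0,0,0.05,1,0,0],[0,0,0,0.05,1,0,0],[0,0,0,0.05,1,0,0],[0,0,0,0.05,1,0,0]]
  ]
}}

```text
time_s: 14.65
tcp_pos: [0.631, 0.0659, 0.0549]
tcp_rot: [1.0, -0.026, -0.001, 0.001]
force: [-6.9, -5.8, 2.3]
opening: -0.0001
grip_force: 4.0
```

{"method": "apply_moves", "body": {
  "moves": [
    [[0,0,0,0.05,1,0,0],[0,0,0,0.05,1,0,0],[0,0,0,0.05,1,0,0]]
  ]
}}

```text
time_s: 14.95
tcp_pos: [0.6311, 0.0689, 0.0549]
tcp_rot: [1.0, -0.026, -0.001, 0.001]
force: [-6.4, -5.2, 3.0]
opening: -0.0002
grip_force: 4.0
```

{"method": "apply_moves", "body": {
  "moves": [
    [[0,0,0,0.05,1,0,0],[0,0,0,0.05,1,0,0]]
  ]
}}

```text
time_s: 15.15
tcp_pos: [0.6312, 0.0708, 0.0548]
tcp_rot: [1.0, -0.026, -0.001, 0.002]
force: [-5.6, -7.7, 1.6]
opening: 0.0
grip_force: 4.3
```

Still free, with the force just starting to rise. I'll continue in small steps.

{"method": "apply_moves", "body": {
  "moves": [
    [[0,0,0,0.05,1,0,0],[0,0,0,0,0,0,0]]
  ]
}}

```text
time_s: 15.35
tcp_pos: [0.6312, 0.0711, 0.0547]
tcp_rot: [1.0, -0.026, -0.002, 0.002]
force: [-6.6, -7.3, 1.9]
opening: -0.0002
grip_force: 4.9
```

{"method": "apply_moves", "body": {
  "moves": [
    [[0,0,0,0.05,1,0,0],[0,0,0,0,0,0,0]]
  ]
}}

```text
time_s: 15.55
tcp_pos: [0.6311, 0.0715, 0.0545]
tcp_rot: [1.0, -0.027, -0.002, 0.002]
force: [-5.9, -9.9, 1.3]
opening: -0.0002
grip_force: 5.1
```

{"method": "apply_moves", "body": {
  "moves": [
    [[0,0,0,0,1,0,0],[0,0,0,0,0,0,0]]
  ]
}}

```text
time_s: 15.75
tcp_pos: [0.6311, 0.0717, 0.0545]
tcp_rot: [1.0, -0.027, -0.002, 0.003]
force: [-6.6, -11.8, 1.6]
opening: 0.0001
grip_force: 5.5
```

```bash
python3 - <<'E'
from h import *
wshot('w6')
E
```

```text
15.75 [0.63110846 0.07166221 0.05452911] [ 0.99963306 -0.02690053 -0.00173847  0.00266298] [ -6.64408281 -11.77302919   1.63959002]
```

View pics/w6.png

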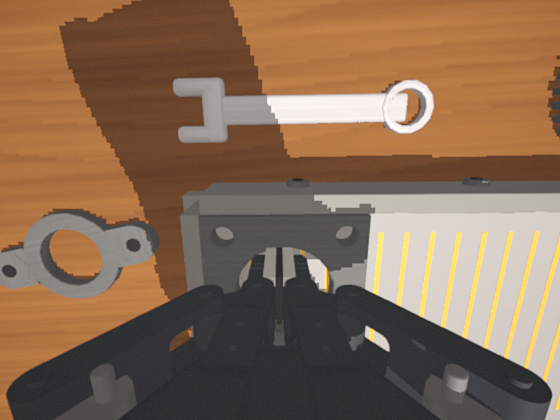

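The flange sits against both the rail and the stop (left edge at column 200, at the stop's face). I'll firm it up slightly, back the fingers away from the contact, and lift out.

{"method": "apply_moves", "body": {
  "moves": [
    [[0,0,0,0.7,1.5,0,0],[0,0,0,0,0,0,0],[0,0,0,0,0,0,0]]
  ]
}}

```text
time_s: 16.1
tcp_pos: [0.6309, 0.0723, 0.0543]
tcp_rot: [1.0, -0.027, -0.003, 0.003]
force: [-9.7, -13.2, 3.2]
opening: -0.0002
grip_force: 7.1
```

{"method": "apply_moves", "body": {
  "moves": [
    [[0,0,0,-2,-2,0,0],[0,0,0,-2,-2,0,0],[0,0,0,-3,-1,0,0],[0,0,0,-4,-1,0,0],[0,0,0,-4,0,0,0],[0,0,0,0,0,0,0]]
  ]
}}

```text
time_s: 16.7
tcp_pos: [0.6179, 0.0723, 0.0555]
tcp_rot: [1.0, -0.025, 0.0, -0.0]
force: [-0.1, -0.4, -0.5]
opening: -0.0004
grip_force: 0.0
```

{"method": "apply_moves", "body": {
  "moves": [
    [[0,0,0,0,0,5,0],[0,0,0,0,0,10,0],[0,0,0,0,0,20,0],[0,0,0,0,0,20,0],[0,0,0,0,0,20,0],[0,0,0,0,0,20,0],[0,0,0,-15,0,15,0],[0,0,0,-20,0,10,0],[0,0,0,-20,0,0,0],[0,0,0,-20,0,0,0],[0,0,0,0,0,0,0],[0,0,0,0,0,0,0]]
  ]
}}

```text
time_s: 17.9
tcp_pos: [0.5438, 0.0719, 0.1764]
tcp_rot: [1.0, -0.025, 0.001, -0.0]
force: [0.2, 0.5, -0.4]
opening: -0.0002
grip_force: 0.0
```

```bash
python3 - <<'E'
from h import *
p,d,M=wshot('w7'); cv2.imwrite('pics/w7c.png',cv2.resize(p[60:260,140:460,::-1],(800,500),interpolation=cv2.INTER_CUBIC))
E
```

```text
17.9 [0.54378535 0.07191653 0.17637043] [ 9.99681725e-01 -2.52143737e-02  8.19494435e-04 -1.14447261e-04] [ 0.23428263  0.54902765 -0.37359574]
```

View pics/w7c.png

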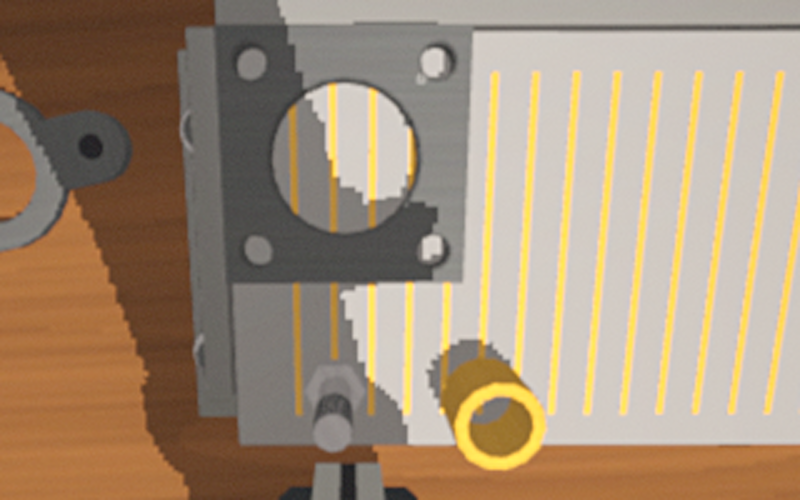

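The flange is flush with the rail (crop row 25) and the stop (column 218–230) with no visible gap. The bush and bolt are standing, and the gripper is clear.

```bash
python3 -c "
from h import *
print(env.finish_job())"
```

```text
the job is handed in; nothing more can be done
None
```

I pushed the flange flush to the back rail, slid it along into the corner hard against the end stop, and handed the job in at about 18 s; in the last picture it shows no visible gap, and the bush and bolt are still standing.

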